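Raise the tall telescoping display post and hold it up

TASK

One of the two telescoping display posts on the counter, the tall one with the slim knob, has to be put up to full height so that a hat can be fitted. Press the release button on its own base all the way down so that its knob pops up, then pull the knob straight up past the first stop to the second stop, and finish still holding it there, fully extended, because it springs back if you let go. Leave the short post locked down, and do not disturb the things standing around.

Things in the scene. Friction and masses are not known exactly. Their poses are not given: they have to be found in the camera images.
- tall_stand: Base of the tall post, fixed to the counter: dark wooden plate 150 x 70 x 12 mm, origin at the centre of its underside, x along its length. The post (dark housing 38 mm across, 76 mm high) stands 35 mm from the centre toward the base's +x, the release button on a dark lock box (34 mm square) 45 mm from the centre toward -x, so button and post axes are 80 mm apart.
- tall_knob: Pale wooden knob on the tall post, upright cylinder 28 mm across and 28 mm high, top at 118 mm above the counter when locked; origin at its centre, z up. It cannot be lifted more than about 1 mm until the button has been pressed. It moves only straight up and down.
- tall_button_top (a point): Centre of the top face of the round brass release button of the tall post, 22 mm across, 75 mm above the counter when up. It is pressed straight down.
- tall_button (a joint): Travel of the tall post's release button: 0 up, 0.006 m fully down. Spring return, about 5 N at the bottom; the lock lets go at 0.004 m and the knob then pops up by itself by about 15 mm, after which the button may be let go.
- tall_rod (a joint): How far the inner rod with the knob is drawn out of the brass tube: 0 locked down, 0.05 m at its end = first stop. Rests near 0.015 to 0.02 after it has popped up. Spring return, about 3 N at the first stop.
- tall_tube (a joint): How far the brass tube is drawn out of the housing: 0 down, 0.05 m at its end = second stop, which is firm. It begins to move when the rod is at the first stop; the pull needed steps up to about 6 N there and reaches about 9 N at the second stop. Spring return. Whole knob lift from locked to second stop: 100 mm.
- short_stand: Base of the short post, fixed, the same plate and lock box with its own button at the same places; the housing is only 54 mm high. Stays untouched. (Right of both stands, at the right end of the counter, a card spinner and a sign board rise to about 0.3 m: pass well above or clear of them.)
- short_knob: Flat pale wooden knob of the short post, disc 40 mm across, 13 mm high, top 79 mm above the counter; origin at its centre.
- short_rod (a joint): The same as tall_rod, for the short post: 0 locked down. Must stay locked.
- stamp_b: Bystander: small dark wooden leather stamp standing upright, 22 mm across, 63 mm high, between the two stands; origin at the centre of its underside.
- charm_5: Bystander: small pale round charm with a ring on top, 30 x 30 x 11 mm, lying between the two stands; origin at the centre of its underside.
- sage_tray_0: Bystander: sage green jewellery tray, 98 x 108 x 37 mm, at the left end of the counter; origin at the centre of its underside.
- sage_tray_1: Bystander: another sage green jewellery tray of the same size at the left end of the counter.

How it is judged:
By the outcome, as a careful person would: the job done as asked, in the order asked, and still so for the second after the job is handed in, while the arm keeps its last pose, push and grip.
It also fails if it takes over 48 s, if anything falls off the work surface, if the arm or the gripper's body presses on something with over 40 N, if the wrist force passes 120 N, or if a joint passes its speed limit or range.

ROBOT

A 7-joint arm with a two-finger parallel gripper is mounted at the origin on a cart in front of the work surface, level with it; the furniture and walls round the work are solid. World frame = base frame: x ahead of the robot, y to its left, z up, the work surface at z = 0. Lengths are in m, angles in rad, forces in N, time in s.
With the tool pointing down it reaches from about 0.4 to 0.85 m from the base axis. Payload 10.4 kg.
Tool frame: the origin (TCP) lies midway between the tips of the shut fingers; the grasp point (between the pads) lies 19 mm behind it (manip.tcp_to_grasp is the distance from the TCP to the grasp point, in m); x points along the fingers, y is the direction in which the jaws open and shut, and the axes are right-handed (so a half turn about x gives the same grasp; the last joint's range is limited). The gripper opens to 85 mm and grips with 20 to 120 N. Pads are 22 mm wide; open, the fingers measure 114 mm over their backs; the gripper's body (76 mm by 85 mm) begins 54 mm behind the grasp point. The pads swing forward as they close: fully open they stand 13 mm farther back than shut.
Start: joints at [1.144, 0.332, -0.065, 1.46, 0.022, 1.35, -0.088], TCP at [0.246, -0.575, 0.231] pointing down, gripper open.
Joint ranges: [-2.6, 2.6], [-0.5, 2.12], [-1.47, 1.34], [0.16, 2.42], [-1.27, 4.41], [0.06, 2.06], [-2.6, 2.6]. Speed limits (rad/s): [2.22, 2.22, 2.79, 2.79, 3.14, 3.14, 3.14].

INTERFACE

Orientations are given as a unit quaternion [x, y, z, w].
In Python, from workcell import monitor, viewer, manip gives the robot as it stands. The module is installed in compiled form; this text tells all that it offers.
- The arm moves only by the tool send_rows, never from a script. Its arguments are lists of equal length, an entry for each row: "grip": the closure in counts, from 0 (fully open) to 255 (shut); "offset": the shift along the tool's x, y, z in mm, a list of three; "twist": the turn about the tool's x in degrees. In form: {"grip": [grip, ...], "offset": [[tx, ty, tz], ...], "twist": [twist, ...]}. A call has exactly 5 rows; each row is the pose to reach, as a shift and turn from the pose commanded when the call began, along the tool's axes at that moment; what a row does not reach only later rows make up. A row lasts 1/12 s, in which the tool goes at most 41.7 mm and 7.16 degrees, less where a joint would pass 70% of its speed; a pose out of reach is approached as far as the arm can. A call with a gripper value outside its range is refused whole. The fingers move at their own pace and stop on an object; "newtons" is the grip in N (left out, the last holds). Time passes only in rows, so rows that repeat a pose let the fingers close, or fill a call up. It gives the time, the measured TCP pose, the force and the opening at its end, in the units of the state.
- monitor.get_obs(): the state, without advancing time (a new reading comes with each control period).
- viewer.camera(name): name is "scene" or "top" or "wrist"; returns (picture, depth): 384x512x3 uint8, blue, green, red; 384x512 float32, m along the optical axis (not along the pixel's ray), 0 where there is no reading.
- viewer.camera_model(name): a dict with "camera_matrix" (3x3 intrinsics, pixels), "R" (3x3) and "t" (3): a world point X has camera coordinates R X + t; the wrist camera has in their place "mount" (4x4, takes a point from camera to tool coordinates, whose origin is the TCP and whose axes are the tool frame's). Camera axes: x right, y down, z forward; pixel columns grow to the right and rows downward; lengths in m; the calibration is good to about 2 mm. A picture is of the moment at which its call begins: read the wrist's pose just before it. camera_model takes no time and is no camera call.
- manip.hand_in(): hands the job in, once; it reports no verdict.
Trained networks look in the newest picture that a camera, given by its name, has taken for a name from the list of things; names that differ only in an ending like _2 or _b are one class to them, and where a whole thing is asked for, a point or a joint stands for the part that bears it (a point fixed in the world has none). Each returns a list of dicts, best first, with "score" (0 to 1); they miss things now and then, are a little off and sometimes report something else, mostly with a low value. They report only what shows in the picture. A call takes as long as a camera call.
- viewer.recognise(target, camera): "box" ([left, top, width, height] in pixels, round what is visible of it).
- viewer.regions_of(target, camera): "region" (384x512 bool, what is visible of it) and "box" ([left, top, width, height] in pixels, round what is visible of it).
- viewer.spot_point(target, camera): "position" ([column, row] in pixels: a listed point, or the origin of a listed thing).
The state is a dict: "clock": time; "joint_pos": joint angles; "joint_velocities": joint speeds; "tau": joint torques, N m; "position": TCP position; "ee_rot": TCP orientation; "ft_force": force on the tool from outside, world axes, zero at the start; "torque": the same for the moment, N m; "grip_width": opening from 0.0 (shut) to 1.0 (fully open).
Only numpy, scipy, OpenCV 4.12 (cv2) and the standard library are available. Lean on these libraries where they do the work, as an engineer would, in place of code of your own. Each camera call takes 0.05 s, during which the arm holds its last target.

## Working session

There is one attempt and no reset: what is moved stays moved. The work goes in short steps, Python scripts to look and compute and a tool call to move; the robot and the scene stay as the last step left them, time stands still between calls to the robot, and variables do not carry over. Pictures are saved under pics/ and viewed, and the job is handed in when it is done.

Besides the shell and the picture viewer there is one more tool, called after ">>>" in YAML: its name, and indented under it one key for each argument. send_rows: Moves the arm, as the interface text tells. Its arguments: {"type":"object","properties":{"grip":{"type":"array","items":{"type":"number"}},"offset":{"type":"array","items":{"type":"array","items":{"type":"number"}}},"twist":{"type":"array","items":{"type":"number"}},"newtons":{"type":"number"}},"required":["grip","offset","twist"]}

```bash
mkdir -p pics; cat > h.py <<'E'
import numpy as np, cv2
from workcell import monitor, viewer, manip
from scipy.spatial.transform import Rotation as Ro
np.set_printoptions(precision=4,suppress=True)
def unproj(cam,u,v,z,pose=None):
    m=viewer.camera_model(cam);K=np.array(m["camera_matrix"])
    p=np.linalg.inv(K)@np.array([u,v,1.])*z
    if "mount" in m:
        M=np.array(m["mount"]);p=M[:3,:3]@p+M[:3,3]
        return Ro.from_quat(pose[1]).as_matrix()@p+pose[0]
    return np.array(m["R"]).T@(p-np.array(m["t"]))
E
python3 - <<'E'
from h import *
o=monitor.get_obs()
print({k:np.round(v,4) for k,v in o.items()}, manip.tcp_to_grasp)
print(Ro.from_quat(o["ee_rot"]).as_matrix())
for c in ["scene","top","wrist"]:
    p,d=viewer.camera(c); cv2.imwrite(f"pics/a_{c}.png",p); np.save(f"{c}_d.npy",d)
    for t in ["tall_knob","tall_button_top","short_knob","tall_stand","stamp_b"]:
        if c=="wrist" and t!="tall_knob": continue
        for r in viewer.spot_point(t,c)[:3]:
            u,v=r["position"]; z=d[int(v),int(u)] if 0<=v<384 and 0<=u<512 else 0
            print(c,t,round(r["score"],2),np.round([u,v],1),z,unproj(c,u,v,z,(np.array(o["position"]),o["ee_rot"])))
E
```

```text
{'clock': np.float64(0.0), 'joint_pos': array([ 1.1444,  0.3329, -0.0647,  1.4609,  0.0216,  1.3499, -0.0885]), 'joint_velocities': array([-0.0011, -0.0005, -0.0002,  0.0015, -0.0001, -0.0001,  0.0008]), 'tau': array([  0.0015, -62.546 ,   0.0499, -39.1602,   0.0163,   0.0101,
        -0.0001]), 'position': array([ 0.2454, -0.5744,  0.2305]), 'ee_rot': array([-0.6926, -0.1423,  0.6929, -0.1413]), 'ft_force': array([ 0.3141,  0.0373, -0.1932]), 'torque': array([ 0.0426, -0.0273, -0.0362]), 'grip_width': np.float64(1.0019)} 0.0187
[[-0.0006  0.3929 -0.9196]
 [ 0.0012 -0.9196 -0.3929]
 [-1.     -0.0014  0.    ]]
scene tall_knob 0.66 [233.  167.2] 0.9460763 [0.5261 0.2878 0.1043]
scene tall_button_top 0.48 [207.1 184.3] 0.93647796 [0.4496 0.3    0.0736]
scene short_knob 0.67 [315.  242.2] 0.75066614 [ 0.5266 -0.0322  0.0772]
scene tall_stand 0.68 [221.1 200.5] 0.9823397 [0.4817 0.2899 0.0096]
scene stamp_b 0.72 [275.2 224.7] 0.89948326 [0.5413 0.1213 0.0083]
top tall_button_top 0.62 [212. 221.] 0.9066787 [0.4459 0.3042 0.0747]
top short_knob 0.86 [375.7 179.6] 0.9137401 [ 0.5244 -0.0423  0.0771]
top short_knob 0.7 [211.4 178.8] 0.87322515 [0.5286 0.2995 0.1183]
top tall_stand 0.93 [217.9 204.8] 0.9732077 [0.4852 0.2975 0.0124]
top tall_stand 0.54 [214.9 221.6] 0.90515214 [0.4444 0.298  0.0761]
top stamp_b 0.64 [291.9 178.6] 0.9593736 [0.5375 0.1309 0.0327]
```

```bash
python3 - <<'E'
import cv2,numpy as np
a=cv2.imread("pics/a_scene.png");b=cv2.imread("pics/a_top.png")
cv2.imwrite("pics/b_sc.png",cv2.resize(a,(800,600)));cv2.imwrite("pics/b_top.png",cv2.resize(b,(800,600)))
E
```

```text
(no output)
```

View pics/b_sc.png

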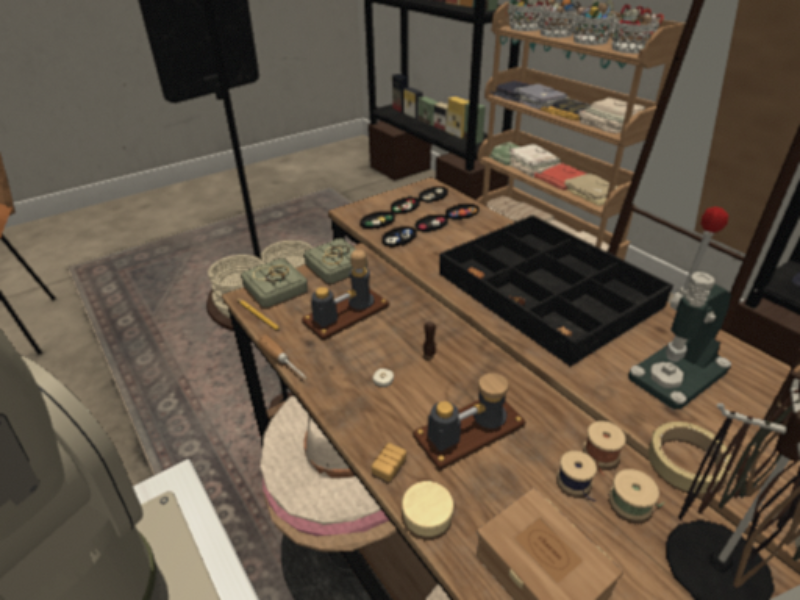

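View pics/b_top.png

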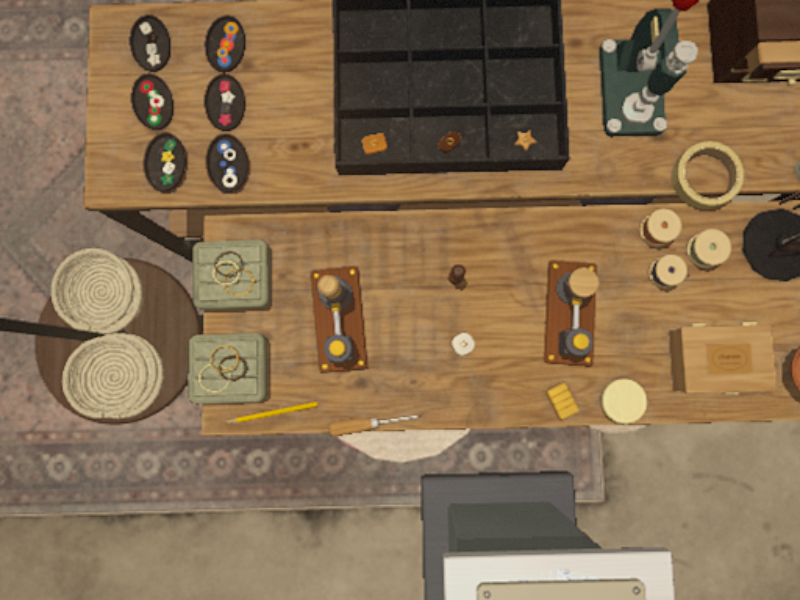

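The scene and top pictures both show the tall stand on the left. In the top view its knob is near (330,288) and its brass button near (337,347). The short stand is at about (575,310), with the stamp and charm between them and two trays to the left. Next I'll measure the tops precisely from depth in both views.

```bash
cat > cloud.py <<'E'
from h import *
def cloud(c,d,pose=None):
    v,u=np.mgrid[0:384,0:512]; m=d>0
    K=np.array(viewer.camera_model(c)["camera_matrix"])
    P=np.linalg.inv(K)@np.stack([u[m],v[m],np.ones(m.sum())])*d[m]
    mm=viewer.camera_model(c)
    if "mount" in mm:
        M=np.array(mm["mount"]);P=M[:3,:3]@P+M[:3,3:]
        return (Ro.from_quat(pose[1]).as_matrix()@P).T+pose[0]
    return (np.array(mm["R"]).T@(P-np.array(mm["t"])[:,None])).T
def rep(P,zlo,zhi,xy,r):
    s=P[(P[:,2]>zlo)&(P[:,2]<zhi)&(np.hypot(*(P[:,:2]-xy).T)<r)]
    if len(s)<3: print("few");return
    (cx,cy),rad=cv2.minEnclosingCircle(s[:,:2].astype(np.float32))
    print(len(s),"mean",s.mean(0),"mid",(s[:,:2].max(0)+s[:,:2].min(0))/2,"ext",np.ptp(s[:,:2],axis=0),"circ",cx,cy,rad)
E
python3 - <<'E'
from cloud import *
for c in ["top","scene"]:
    P=cloud(c,np.load(c+"_d.npy")); print(c)
    rep(P,.113,.125,[.528,.3],.03); rep(P,.068,.082,[.447,.302],.02)
    # things on the path, tall
    for y0 in np.arange(-.7,.5,.1):
        s=P[(P[:,1]>y0)&(P[:,1]<y0+.1)&(P[:,0]>.25)&(P[:,0]<.7)&(P[:,2]<.6)]
        if len(s): i=s[:,2].argmax(); print(round(y0,1),s[i])
E
```

```text
top
136 mean [0.5225 0.3042 0.1177] mid [0.5226 0.3048] ext [0.0247 0.0246] circ 0.5229494571685791 0.30454331636428833 0.013419103808701038
102 mean [0.4447 0.2972 0.0746] mid [0.447  0.2975] ext [0.0276 0.0274] circ 0.44647178053855896 0.298190176486969 0.015535023994743824
-0.7 [ 0.2596 -0.6956 -0.7236]
-0.6 [ 0.2641 -0.5069 -0.7254]
-0.5 [ 0.6721 -0.4285 -0.0747]
-0.4 [ 0.625  -0.3064  0.1308]
-0.3 [ 0.5635 -0.2886  0.1518]
-0.2 [ 0.4068 -0.1886  0.0606]
-0.1 [ 0.5187 -0.0349  0.0826]
-0.0 [0.3753 0.0055 0.0203]
0.1 [0.547  0.137  0.0657]
0.2 [0.5195 0.2941 0.121 ]
0.3 [0.5176 0.3001 0.1213]
0.4 [0.561  0.4369 0.0399]
scene
41 mean [0.5218 0.2995 0.1161] mid [0.5224 0.2999] ext [0.0239 0.0217] circ 0.5226626992225647 0.30041518807411194 0.012458628043532372
40 mean [0.4413 0.2935 0.0733] mid [0.4425 0.2951] ext [0.0186 0.0199] circ 0.4422578811645508 0.29484882950782776 0.010327011346817017
-0.5 [ 0.5349 -0.4115  0.1037]
-0.4 [ 0.5796 -0.3351  0.2506]
-0.3 [ 0.5478 -0.2893  0.237 ]
-0.2 [ 0.4227 -0.1858  0.0577]
-0.1 [ 0.5156 -0.0342  0.0801]
-0.0 [0.3669 0.0003 0.0189]
0.1 [0.5381 0.1236 0.0638]
0.2 [0.5178 0.2982 0.1188]
0.3 [0.5298 0.3022 0.1187]
0.4 [0.567  0.4328 0.0371]
```

Both views agree. The tall knob top is at about (0.5225, 0.302, 0.117) and the button at about (0.443, 0.296, 0.074), 80 mm apart as specified. I'll rise first so the arm clears the spinner.

>>> send_rows:
  grip: [255, 255, 255, 255, 255]
  offset:
    - [-40, 0, 0]
    - [-80, 0, 0]
    - [-120, 0, 0]
    - [-160, 0, 0]
    - [-200, 0, 0]
  twist: [0, 0, 0, 0, 0]
  newtons: 40

```text
clock: 1.12
position: [0.2453, -0.5743, 0.4336]
ee_rot: [0.693, 0.142, -0.693, 0.142]
ft_force: [0.2, -1.2, 0.2]
grip_width: 0.305
```

>>> send_rows:
  grip: [255, 255, 255, 255, 255]
  offset:
    - [0, -20, -30]
    - [0, -40, -60]
    - [0, -60, -90]
    - [0, -80, -120]
    - [0, -100, -150]
  twist: [0, 0, 0, 0, 0]

```text
clock: 1.53
position: [0.3449, -0.4223, 0.4315]
ee_rot: [0.693, 0.142, -0.693, 0.142]
ft_force: [0.4, -1.3, 0.3]
grip_width: -0.004
```

>>> send_rows:
  grip: [255, 255, 255, 255, 255]
  offset:
    - [0, -20, -33]
    - [0, -41, -66]
    - [0, -62, -99]
    - [0, -83, -132]
    - [0, -104, -165]
  twist: [0, 0, 0, 0, 0]

```text
clock: 1.95
position: [0.4558, -0.2616, 0.4317]
ee_rot: [0.693, 0.141, -0.693, 0.142]
ft_force: [0.5, -0.3, -0.3]
grip_width: -0.002
```

>>> send_rows:
  grip: [255, 255, 255, 255, 255]
  offset:
    - [0, -36, -16]
    - [0, -72, -32]
    - [0, -108, -48]
    - [0, -144, -63]
    - [0, -180, -78]
  twist: [0, 0, 0, 0, 0]

```text
clock: 2.37
position: [0.4557, -0.0652, 0.4315]
ee_rot: [0.693, 0.142, -0.693, 0.142]
ft_force: [0.6, -0.6, 0.4]
grip_width: 0.002
```

>>> send_rows:
  grip: [255, 255, 255, 255, 255]
  offset:
    - [0, -34, -13]
    - [0, -68, -26]
    - [0, -102, -39]
    - [0, -136, -52]
    - [0, -170, -65]
  twist: [0, 0, 0, 0, 0]

```text
clock: 2.78
position: [0.4485, 0.1164, 0.4317]
ee_rot: [0.693, 0.141, -0.692, 0.142]
ft_force: [0.8, -0.5, 0.3]
grip_width: -0.003
```

>>> send_rows:
  grip: [255, 255, 255, 255, 255]
  offset:
    - [20, -32, -13]
    - [40, -66, -26]
    - [60, -100, -39]
    - [80, -134, -52]
    - [100, -167, -66]
  twist: [0, 0, 0, 0, 0]

```text
clock: 3.2
position: [0.4436, 0.296, 0.3308]
ee_rot: [0.693, 0.142, -0.692, 0.142]
ft_force: [1.1, -0.9, 0.7]
grip_width: 0.0
```

>>> send_rows:
  grip: [255, 255, 255, 255, 255]
  offset:
    - [20, 0, 0]
    - [40, 0, 0]
    - [60, 0, 0]
    - [80, 0, 0]
    - [80, 0, 0]
  twist: [0, 0, 0, 0, 0]

```text
clock: 3.62
position: [0.4429, 0.293, 0.2479]
ee_rot: [-0.691, -0.141, 0.694, -0.142]
ft_force: [-0.0, -0.4, -0.1]
grip_width: 0.002
```

```bash
cat > look.py <<'E'
import sys
from cloud import *
n=sys.argv[1]
o=monitor.get_obs(); pose=(np.array(o["position"]),o["ee_rot"])
p,d=viewer.camera("wrist"); cv2.imwrite(f"pics/{n}.png",p); np.save("wrist_d.npy",d)
print(o["clock"],pose[0],o["joint_pos"])
P=cloud("wrist",d,pose)
for t in ["tall_knob","tall_button_top"]:
    for r in viewer.spot_point(t,"wrist")[:2]:
        u,v=r["position"];print(t,r["score"],u,v,unproj("wrist",u,v,d[int(v),int(u)],pose))
rep(P,.110,.145,[.523,.302],.03); rep(P,.066,.084,[.443,.296],.02)
E
python3 look.py w1
```

```text
3.6167 [0.4429 0.293  0.2479] [ 0.1128  0.2172 -0.8871  1.6437  0.1703  1.3673 -1.9651]
tall_knob 0.8 270.2 96.7 [0.5212 0.3072 0.1179]
tall_button_top 0.77 245.0 168.7 [0.4434 0.2987 0.0754]
776 mean [0.5227 0.3047 0.1163] mid [0.5227 0.3045] ext [0.0272 0.0269] circ 0.5227654576301575 0.3042631447315216 0.013970641419291496
359 mean [0.4442 0.2982 0.0734] mid [0.4428 0.2981] ext [0.032  0.0339] circ 0.4427029490470886 0.2973000705242157 0.018031351268291473
```

View pics/w1.png

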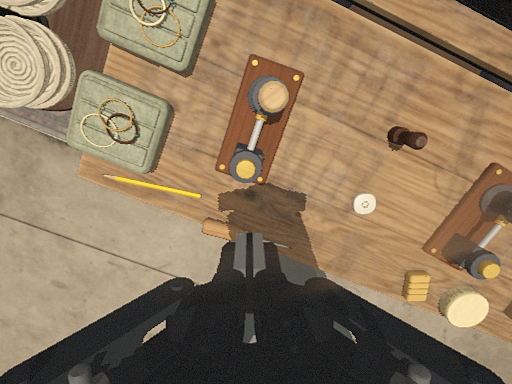

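The wrist view has the knob at (270,97) and the button at (245,169). In world coordinates that is knob (0.5227, 0.3045) and button (0.4436, 0.2983), which agrees with the earlier views. I'll descend over the button.

>>> send_rows:
  grip: [255, 255, 255, 255, 255]
  offset:
    - [35, -4, -2]
    - [70, -4, -2]
    - [105, -4, -2]
    - [140, -4, -2]
    - [160, -4, -2]
  twist: [0, 0, 0, 0, 0]

```text
clock: 4.18
position: [0.4443, 0.298, 0.0894]
ee_rot: [-0.692, -0.141, 0.693, -0.142]
ft_force: [-0.1, 0.2, 0.3]
grip_width: 0.003
```

>>> send_rows:
  grip: [255, 255, 255, 255, 255]
  offset:
    - [3, 0, 0]
    - [6, 0, 0]
    - [9, 0, 0]
    - [12, 0, 0]
    - [14, 0, 0]
  twist: [0, 0, 0, 0, 0]

```text
clock: 4.6
position: [0.4453, 0.2991, 0.0785]
ee_rot: [0.694, 0.142, -0.692, 0.142]
ft_force: [0.4, -1.2, -0.4]
grip_width: -0.001
```

>>> send_rows:
  grip: [255, 255, 255, 255, 255]
  offset:
    - [1, 0, 0]
    - [2, 0, 0]
    - [3, 0, 0]
    - [4, 0, 0]
    - [4, 0, 0]
  twist: [0, 0, 0, 0, 0]

```text
clock: 5.02
position: [0.4448, 0.2988, 0.0735]
ee_rot: [0.693, 0.142, -0.692, 0.142]
ft_force: [1.9, 0.3, 2.9]
grip_width: -0.001
```

>>> send_rows:
  grip: [255, 255, 255, 255, 255]
  offset:
    - [1, 0, 0]
    - [2, 0, 0]
    - [3, 0, 0]
    - [4, 0, 0]
    - [4, 0, 0]
  twist: [0, 0, 0, 0, 0]

```text
clock: 5.43
position: [0.4448, 0.2988, 0.07]
ee_rot: [0.693, 0.142, -0.692, 0.142]
ft_force: [-0.5, -2.0, 11.9]
grip_width: 0.001
```

The force has reached 12 N, above the 5 N spring force at the bottom, so the button is probably all the way down. I'll check whether the knob popped up.

```bash
sed -i 's/\.110,\.145/.100,.26/' look.py; python3 look.py w2; python3 - <<'E'
from cloud import *
for c in ["top","scene"]:
    p,d=viewer.camera(c); cv2.imwrite(f"pics/p_{c}.png",p); P=cloud(c,d); rep(P,.1,.15,[.523,.303],.03)
print(monitor.get_obs()["ft_force"])
E
```

```text
5.4333 [0.4448 0.2988 0.07  ] [ 0.0208  0.4138 -0.8222  1.8407  0.3499  1.0376 -2.1076]
tall_knob 0.81 336.2 110.6 [0.5221 0.3081 0.132 ]
8396 mean [0.5222 0.3067 0.131 ] mid [0.5222 0.3048] ext [0.0274 0.0276] circ 0.5221970677375793 0.3045150637626648 0.014119897969067097
519 mean [0.4536 0.3029 0.0777] mid [0.4481 0.2995] ext [0.0251 0.0318] circ 0.44516029953956604 0.2992554306983948 0.016565190628170967
24 mean [0.5306 0.2972 0.13  ] mid [0.5306 0.2981] ext [0.0123 0.0137] circ 0.5305857062339783 0.29811257123947144 0.009314293973147869
107 mean [0.5198 0.2964 0.1227] mid [0.5215 0.3004] ext [0.0243 0.0239] circ 0.5218669176101685 0.30117470026016235 0.013160687871277332
[-0.4408 -2.2673 11.5747]
```

View pics/w2.png

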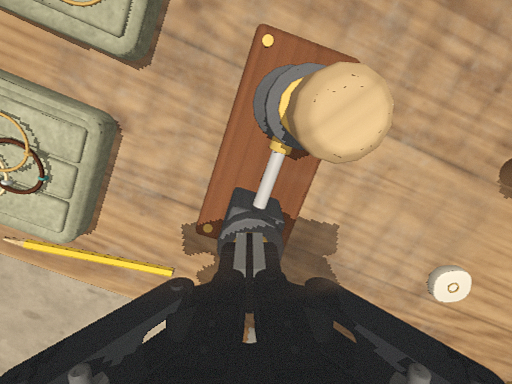

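View pics/p_scene.png

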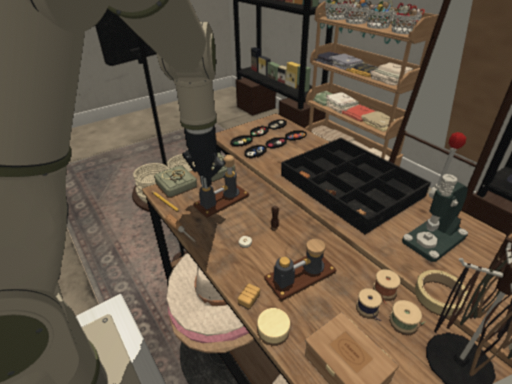

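The knob has popped up: in w2 it is the large pale disc at (345,112), with the brass rod visible beneath it and its top at z≈0.132 m. I'll press 1 mm more to be sure of full travel, then rise.

>>> send_rows:
  grip: [255, 255, 255, 255, 255]
  offset:
    - [1, 0, 0]
    - [1, 0, 0]
    - [1, 0, 0]
    - [1, 0, 0]
    - [1, 0, 0]
  twist: [0, 0, 0, 0, 0]

```text
clock: 6.1
position: [0.4449, 0.2989, 0.0699]
ee_rot: [0.693, 0.141, -0.692, 0.142]
ft_force: [-4.9, -5.6, 22.2]
grip_width: -0.003
```

>>> send_rows:
  grip: [255, 255, 255, 255, 255]
  offset:
    - [-10, 0, 0]
    - [-40, 0, 0]
    - [-80, 0, 0]
    - [-120, 0, 0]
    - [-150, 0, 0]
  twist: [0, 0, 0, 0, 0]

```text
clock: 6.52
position: [0.444, 0.299, 0.2209]
ee_rot: [0.693, 0.142, -0.692, 0.142]
ft_force: [0.1, 0.4, 0.6]
grip_width: 0.001
```

>>> send_rows:
  grip: [0, 0, 0, 0, 0]
  offset:
    - [0, 8, -25]
    - [0, 16, -50]
    - [0, 25, -74]
    - [0, 25, -74]
    - [0, 25, -74]
  twist: [0, 0, 0, 0, 0]

```text
clock: 6.93
position: [0.5226, 0.3043, 0.217]
ee_rot: [-0.692, -0.142, 0.694, -0.141]
ft_force: [-0.2, 0.7, 0.1]
grip_width: 0.711
```

>>> send_rows:
  grip: [0, 0, 0, 0, 0]
  offset:
    - [0, 0, 0]
    - [0, 0, 0]
    - [0, 0, 0]
    - [0, 0, 0]
    - [0, 0, 0]
  twist: [0, 0, 0, 0, 0]

```text
clock: 7.35
position: [0.522, 0.3047, 0.2185]
ee_rot: [0.693, 0.142, -0.693, 0.142]
ft_force: [-0.0, 0.0, 0.0]
grip_width: 0.996
```

```bash
python3 look.py w3; python3 - <<'E'
from h import *
o=monitor.get_obs();print(o["grip_width"],o["joint_pos"],Ro.from_quat(o["ee_rot"]).as_matrix())
E
```

```text
7.35 [0.522  0.3047 0.2185] [ 0.039   0.4119 -0.836   1.5026  0.3089  1.3638 -1.9855]
tall_knob 0.62 250.0 190.8 [0.5275 0.3071 0.1329]
tall_button_top 0.7 227.0 247.3 [0.4422 0.2972 0.0747]
967 mean [0.5256 0.3055 0.1295] mid [0.523  0.3046] ext [0.0277 0.0273] circ 0.5229958295822144 0.30434882640838623 0.013950662687420845
358 mean [0.4454 0.2986 0.0733] mid [0.444  0.2984] ext [0.0327 0.0318] circ 0.4435926079750061 0.298831045627594 0.01685577817261219
1.0034293556725657 [ 0.039   0.4124 -0.8358  1.5023  0.309   1.3638 -1.9855] [[ 0.0003  0.393  -0.9195]
 [-0.0002 -0.9195 -0.393 ]
 [-1.      0.0003 -0.0002]]
```

View pics/w3.png

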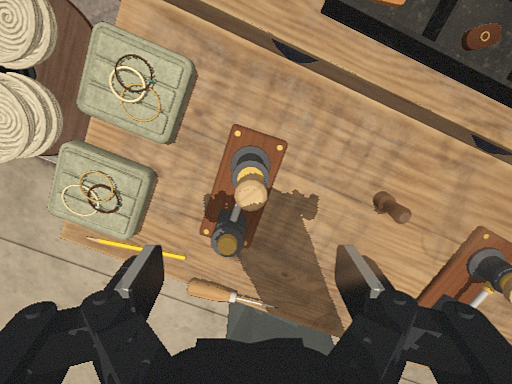

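The knob is at (250,191), centred between the open jaws, with its top at about 0.131 m. I'll go down 121 mm and close.

>>> send_rows:
  grip: [0, 0, 0, 0, 0]
  offset:
    - [30, 0, -1]
    - [60, 0, -1]
    - [90, 0, -1]
    - [110, 0, -1]
    - [121, 0, -1]
  twist: [0, 0, 0, 0, 0]

```text
clock: 7.92
position: [0.5221, 0.3041, 0.0945]
ee_rot: [-0.692, -0.141, 0.694, -0.142]
ft_force: [-0.1, -0.3, 0.8]
grip_width: 1.0
```

>>> send_rows:
  grip: [130, 140, 150, 170, 200]
  offset:
    - [0, 0, 0]
    - [0, 0, 0]
    - [0, 0, 0]
    - [0, 0, 0]
    - [0, 0, 0]
  twist: [0, 0, 0, 0, 0]
  newtons: 60

```text
clock: 8.33
position: [0.5241, 0.3051, 0.0986]
ee_rot: [0.694, 0.142, -0.692, 0.142]
ft_force: [3.1, -7.0, -0.2]
grip_width: 0.307
```

>>> send_rows:
  grip: [255, 255, 255, 255, 255]
  offset:
    - [0, 0, 0]
    - [0, 0, 0]
    - [0, 0, 0]
    - [0, 0, 0]
    - [0, 0, 0]
  twist: [0, 0, 0, 0, 0]
  newtons: 70

```text
clock: 8.75
position: [0.524, 0.3048, 0.0975]
ee_rot: [0.693, 0.141, -0.692, 0.142]
ft_force: [5.9, -2.7, 0.8]
grip_width: 0.298
```

The grip is on the knob (opening ≈ 25 mm). Now I'll pull up in steps.

>>> send_rows:
  grip: [255, 255, 255, 255, 255]
  offset:
    - [-6, 0, -1]
    - [-12, 0, -1]
    - [-18, 0, -1]
    - [-24, 0, -1]
    - [-30, 0, -1]
  twist: [0, 0, 0, 0, 0]
  newtons: 70

```text
clock: 9.17
position: [0.5241, 0.305, 0.1277]
ee_rot: [-0.693, -0.141, 0.693, -0.142]
ft_force: [3.4, -3.9, -2.1]
grip_width: 0.305
```

>>> send_rows:
  grip: [255, 255, 255, 255, 255]
  offset:
    - [-5, 0, 0]
    - [-10, 0, 0]
    - [-15, 0, 0]
    - [-20, 0, 0]
    - [-25, 0, 0]
  twist: [0, 0, 0, 0, 0]

```text
clock: 9.58
position: [0.5239, 0.3049, 0.152]
ee_rot: [-0.692, -0.141, 0.693, -0.142]
ft_force: [3.6, -3.6, -6.6]
grip_width: 0.304
```

>>> send_rows:
  grip: [255, 255, 255, 255, 255]
  offset:
    - [-4, 0, 0]
    - [-8, 0, 0]
    - [-12, 0, 0]
    - [-16, 0, 0]
    - [-20, 0, 0]
  twist: [0, 0, 0, 0, 0]

```text
clock: 10.0
position: [0.5238, 0.3049, 0.1717]
ee_rot: [-0.692, -0.141, 0.693, -0.142]
ft_force: [3.9, -3.6, -9.8]
grip_width: 0.299
```

>>> send_rows:
  grip: [255, 255, 255, 255, 255]
  offset:
    - [-2, 0, 0]
    - [-4, 0, 0]
    - [-6, 0, 0]
    - [-8, 0, 0]
    - [-8, 0, 0]
  twist: [0, 0, 0, 0, 0]

```text
clock: 10.42
position: [0.5239, 0.3049, 0.1798]
ee_rot: [-0.692, -0.141, 0.693, -0.142]
ft_force: [4.1, -3.5, -9.0]
grip_width: 0.307
```

>>> send_rows:
  grip: [255, 255, 255, 255, 255]
  offset:
    - [-1, 0, 0]
    - [-2, 0, 0]
    - [-3, 0, 0]
    - [-3, 0, 0]
    - [-3, 0, 0]
  twist: [0, 0, 0, 0, 0]

```text
clock: 10.83
position: [0.5239, 0.3049, 0.1825]
ee_rot: [-0.692, -0.141, 0.693, -0.142]
ft_force: [3.8, -4.0, -9.1]
grip_width: 0.302
```

Not at the stop yet, since the force is still just the spring's. I'll continue in small steps.

>>> send_rows:
  grip: [255, 255, 255, 255, 255]
  offset:
    - [-1, 0, 0]
    - [-2, 0, 0]
    - [-2, 0, 0]
    - [-2, 0, 0]
    - [-2, 0, 0]
  twist: [0, 0, 0, 0, 0]

```text
clock: 11.25
position: [0.5237, 0.3048, 0.1839]
ee_rot: [-0.692, -0.142, 0.693, -0.142]
ft_force: [5.9, -2.4, -13.3]
grip_width: 0.298
```

```bash
python3 - <<'E'
from cloud import *
for c in ["top","scene"]:
    p,d=viewer.camera(c); cv2.imwrite(f"pics/q_{c}.png",p); P=cloud(c,d); rep(P,.12,.225,[.523,.304],.012)
print(monitor.get_obs()["ft_force"],monitor.get_obs()["position"])
p=cv2.imread("pics/q_scene.png")
cv2.imwrite("pics/q_crop.png",cv2.resize(p[80:240,130:350],(800,582),interpolation=cv2.INTER_CUBIC))
E
```

```text
few
164 mean [0.5204 0.2996 0.167 ] mid [0.5233 0.303 ] ext [0.0231 0.0214] circ 0.523013710975647 0.3039080798625946 0.01192572619765997
[  5.1114  -1.9956 -13.0423] [0.5237 0.3048 0.1839]
```

View pics/q_crop.png

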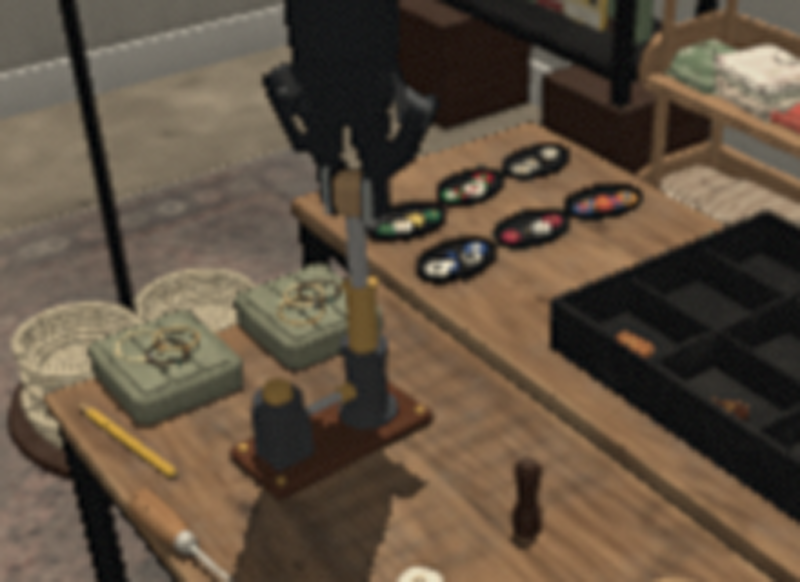

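The crop shows the rod fully out and the brass tube drawn up out of the housing (about (362,315)), with the knob gripped at (347,190). The force has started to step up, so I'll pull slightly further to confirm the firm stop and hold there.

>>> send_rows:
  grip: [255, 255, 255, 255, 255]
  offset:
    - [-1, 0, 0]
    - [-1, 0, 0]
    - [-1, 0, 0]
    - [-1, 0, 0]
    - [-1, 0, 0]
  twist: [0, 0, 0, 0, 0]
  newtons: 80

```text
clock: 11.77
position: [0.5236, 0.3047, 0.184]
ee_rot: [-0.692, -0.142, 0.694, -0.142]
ft_force: [7.1, -0.4, -19.2]
grip_width: 0.299
```

>>> send_rows:
  grip: [255, 255, 255, 255, 255]
  offset:
    - [0, 0, 0]
    - [0, 0, 0]
    - [0, 0, 0]
    - [0, 0, 0]
    - [0, 0, 0]
  twist: [0, 0, 0, 0, 0]

```text
clock: 12.18
position: [0.5236, 0.3047, 0.184]
ee_rot: [-0.692, -0.141, 0.694, -0.142]
ft_force: [7.0, 0.2, -19.1]
grip_width: 0.299
```

The stop is firm: 1 mm more command gave no motion, and the force is steady at 19 N. One last check of the knob height and bystanders, then I'll hand in.

```bash
python3 - <<'E'
from cloud import *
c="scene";p,d=viewer.camera(c); cv2.imwrite("pics/z_scene.png",p)
for t in ["tall_knob","short_knob","stamp_b"]:
    for r in viewer.spot_point(t,c)[:1]:
        u,v=r["position"];print(t,r["score"],u,v,unproj(c,u,v,d[int(v),int(u)]))
a=cv2.imread("pics/a_scene.png"); print("diff short/stamp area",cv2.absdiff(a,p)[190:300,230:360].mean())
o=monitor.get_obs();print(o["position"],o["ft_force"],o["grip_width"])
print(manip.hand_in())
E
```

```text
tall_knob 0.57 206.4 189.0 [0.44   0.2877 0.0695]
short_knob 0.71 315.1 243.5 [ 0.5234 -0.0357  0.078 ]
stamp_b 0.6 273.5 225.5 [0.5384 0.1246 0.0047]
diff short/stamp area 5.159510489510489
[0.5236 0.3047 0.1841] [  6.3154  -0.4958 -19.2956] 0.29830827036384916
the job is handed in; nothing more can be done
None
```

I've handed in the job with the tall post fully extended and the gripper still holding the knob at the second stop.

- **Button:** I pressed it until it bottomed out, at 22 N with no further travel. The knob popped up about 15 mm.
- **Pull:** I gripped the knob and pulled it straight up, past the first stop to the second. The lift after gripping was 86.5 mm, so about 100 mm in all. An extra 1 mm of commanded pull gave no movement, and the force held steady at 19 N.
- **Surroundings:** In the last scene picture the short knob (top at 0.078 m) and the stamp were within a few millimetres of where they were first measured. I did not re-measure the charm or the trays.
- **Disagreement:** In that last picture the network's "tall_knob" point, with a score of 0.57, landed on the tall stand's lock box instead of the knob. I ignored it and relied on the firm stop, the gripper opening (0.30) and the picture taken just before, which shows the knob gripped and the rod and tube drawn out.

The robot clock read about 12 s after the last move, against the 48 s limit.

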